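# Seat the pitch comb leaf in the clamp screw

## Task

Check the thread of the gourd cradle's clamp screw: take the coarse comb leaf (the longer of the two) off its stand and seat its teeth in the thread near the middle of the screw, feeling along the screw for the grooves, until its flange lies flush on both guide rails. Press it down lightly with about 10 N to check that it sits flat, never forcing it, then let go and leave it sitting there for me to look at against the window. Leave the other leaf and the mate things where they are.

Things in the scene. Friction and masses are not known exactly. Their poses are not given: they have to be found in the camera images.
- coarse_leaf: Steel thread comb leaf, an upside-down T, 0.10 to 0.17 kg. Flange 52 (x) by 60 (y, long axis, to lie along the screw) by 4 mm. On it an upright web 10 mm thick (x), 52 long (y), its top 50 mm above the flange underside: grip across the 10 mm. Starts on a black stand whose two bars, along y, carry the flange 14 mm above the table. Half-turn symmetric. Origin: centre of flange underside, z up.
- leaf_teeth (a point): Centre of the coarse leaf's row of tooth tips, 5 mm below its origin, axes as the leaf's. 4 teeth along y, 12 mm pitch (centres -18, -6, 6, 18 mm), each 4.2 mm long in y, 10 mm in x, 5 mm deep, tips rounded (2.1 mm radius).
- fine_leaf: The other leaf, same shape but shorter: flange 52 by 38 mm, web 30 mm long, top at 44 mm, 4 teeth of 3 mm at 8 mm pitch; does not fit this screw. Origin: centre of the flange's underside. On an equal stand; the two may change places. To be left alone.
- cradle: Fixed clamp cradle, base plate 84 (x) by 275 mm (y). Brown gourd (75 mm wide, top 98 mm above the table) clamped in it, centred 142 mm to -y of the origin. Its clamp screw lies along y over the origin between two guide rails along y, each 12 mm wide, 134 long, centred at x = -24 and +24 mm, tops 53 mm above the table. Origin: on the table under the middle of the screw, z up.
- screw_mid (a point): Middle of the screw's axis, 36 mm above the table, axes as the cradle's (y along the screw). Parallel thread ridges 32 mm in diameter, 12 mm pitch, 5.5 mm thick, 6.5 mm grooves between (root 21 mm diameter), along y = -50 to 60 mm. Where the ridges stand along y is not measured and differs each time by up to a pitch. It does not turn or move under light loads.
- seat (a point): Point of the cradle over the screw's middle, level with the rail tops (53 mm above the table), axes as the cradle's. Ridge crests lie 1 mm below this level: teeth standing on crests hold the flange 4 mm above the rails; in the grooves (about 1.1 mm play either way) the flange comes down flush on the rails.
- jar: Glass jar with cork top, 76 mm diameter, 120 mm high, standing; origin at the centre of its underside. To be left alone.
- tin: Closed aluminium tin, 84 mm diameter, 75 mm high; origin at the centre of its underside. To be left alone.
- scoop: Black plastic scoop, bowl 60 by 45 by 28 mm with an 85 mm handle to its -x; origin under the bowl's centre. To be left alone.
- bombilla: Flat steel bombilla lying on the table, about 155 mm long along its y, 7 mm high; origin near its middle, on the table. To be left alone.
- cup: White cup, 70 mm diameter and high; origin at the centre of its underside. To be left alone.
Things that resemble listed ones, but are neither listed nor needed, are in the scene too. What is shaped like the coarse_leaf but brown is not meant.

How it is judged:
On the way:
1. the coarse leaf is seated flat on both rails near the middle of the screw, and is pressed down on the cradle with more than 4 N for 0.15 s (z of coarse_leaf in the frame of seat between -0.0025 and 0.0018 m and angle between coarse_leaf's own z axis and vertical below 0.04 rad and angle between the y axis of coarse_leaf and the y axis of seat, either way round below 0.1 rad and x of coarse_leaf in the frame of seat between -0.007 and 0.007 m and y of coarse_leaf in the frame of seat between -0.025 and 0.025 m and contact force between coarse_leaf and cradle above 4 N), for 0.15 s.
At the end, for the whole second after the job is handed in: The coarse leaf, released and at rest, sits in the thread, flange flush on both rails (underside within 1.8 mm of the rail tops, tilt under 0.04 rad), long axis along the screw within 0.1 rad, origin within 7 mm of the screw axis and 25 mm of the screw's middle (z of coarse_leaf in the frame of seat between -0.0025 and 0.0018 m and angle between coarse_leaf's own z axis and vertical below 0.04 rad and angle between the y axis of coarse_leaf and the y axis of seat, either way round below 0.1 rad and x of coarse_leaf in the frame of seat between -0.007 and 0.007 m and y of coarse_leaf in the frame of seat between -0.025 and 0.025 m and linear speed of coarse_leaf below 0.01 m/s); the robot touches nothing.
It fails at once if the coarse leaf is forced against the cradle or screw with more than 60 N (contact force between coarse_leaf and cradle above 60 N).
It fails at once if the other leaf or one of the mate things is moved by more than 25 mm (distance of any of jar, tin, scoop, bombilla, cup, fine_leaf from where it was at the start of the episode above 0.025 m).
It also fails if it takes over 45 s, if anything falls off the work surface, if the arm or the gripper's body presses on something with over 40 N, if the wrist force passes 120 N, or if a joint passes its speed limit or range.

## Robot

A 7-joint arm with a two-finger parallel gripper is mounted at the origin on the work surface. World frame = base frame: x ahead of the robot, y to its left, z up, the work surface at z = 0. Lengths are in m, angles in rad, forces in N, time in s.
With the tool pointing down it reaches from about 0.425 to 0.875 m from the base axis. Payload 4.7 kg.
Tool frame: the origin (TCP) lies midway between the tips of the shut fingers; the grasp point (between the pads) lies 19 mm behind it; z points along the fingers, y is the direction in which the jaws open and shut (so a half turn about z gives the same grasp; the last joint's range is limited). The gripper opens to 87 mm and grips with 3 to 60 N. Pads are 19 mm wide; open, the fingers measure 117 mm over their backs; the gripper's body (75 mm by 190 mm) begins 51 mm behind the grasp point.
Start: joints at [-1.332, 0.321, -0.07, 1.45, 0.023, 1.371, -0.057], TCP at [0.145, 0.634, 0.223] pointing down, gripper open.
Joint ranges: [-2.86, 2.86], [-0.3, 2.09], [-1.38, 1.24], [0.06, 2.45], [-1.56, 4.7], [0.09, 2.05], [-2.69, 2.69]. Speed limits (rad/s): [2.57, 2.57, 3.14, 3.14, 3.14, 3.14, 3.14].

## Interface

Orientations are given as a rotation vector (axis times angle).
In Python, from bench import * gives the robot as it stands. The module is installed in compiled form; this text tells all that it offers.
- The arm moves only by the tool play_rows, never from a script. Its argument "series" is one flat list of numbers, 7 for each row, row after row: the opening in per cent of the stroke, from 0 (shut) to 100 (fully open), then the shift along the tool's x, y, z in m, then the turn, a rotation vector about the tool's x, y, z in degrees. In form: [fingers, tx, ty, tz, rx, ry, rz, fingers, tx, ty, tz, rx, ry, rz, ...]. A call has 1 to 10 rows; each row is the pose to reach, as a shift and turn from the pose commanded when the call began, along the tool's axes at that moment; what a row does not reach only later rows make up. A row lasts 1/12 s, in which the tool goes at most 41.7 mm and 7.16 degrees, less where a joint would pass 70% of its speed; a pose out of reach is approached as far as the arm can. A call with a gripper value outside its range is refused whole. The fingers move at their own pace and stop on an object; "force" is the grip in N (left out, the last holds). Time passes only in rows, so rows that repeat a pose let the fingers close. It gives the time, the measured TCP pose, the force and the opening at its end, in the units of the state.
- get_state(): the state, without advancing time (a new reading comes with each control period).
- get_image(name): name is "side" or "top"; returns a dict with "frame" (420x560x3 uint8, red, green, blue), "fx", "fy", "cx", "cy" (pixels), "R" (3x3) and "t" (3): a world point X has camera coordinates R X + t. Camera axes: x right, y down, z forward; pixel columns grow to the right and rows downward; lengths in m; the calibration is good to about 2 mm. A picture is of the moment at which its call begins. There is no depth.
- close_job(): hands the job in, once; it reports no verdict.
The state is a dict: "time": time; "joint_positions": joint angles; "qd": joint speeds; "joint_torque": joint torques, N m; "position": TCP position; "tool_rot": TCP orientation; "ft_force": force on the tool from outside, world axes, zero at the start; "torque": the same for the moment, N m; "grip_width": opening from 0.0 (shut) to 1.0 (fully open).
Only numpy, scipy, OpenCV 4.12 (cv2) and the standard library are available. Lean on these libraries where they do the work, as an engineer would, in place of code of your own. Each camera call takes 0.05 s, during which the arm holds its last target.

## Working session

There is one attempt and no reset: what is moved stays moved. The work goes in short steps, Python scripts to look and compute and a tool call to move; the robot and the scene stay as the last step left them, time stands still between calls to the robot, and variables do not carry over. Pictures are saved under pics/ and viewed, and the job is handed in when it is done.

Besides the shell and the picture viewer there is one more tool, called after "Request:" as name(argument=value, ...), one argument or row to a line, values as JSON. play_rows: Moves the arm, as the interface text tells. Its arguments: {"type":"object","properties":{"series":{"type":"array"},"force":{"type":"number"}},"required":["series"]}

```bash
mkdir -p pics
cat > h.py <<'E'
from bench import *
import numpy as np, cv2
from scipy.spatial.transform import Rotation as Rn
def snap(n,f):
    d=get_image(n); cv2.imwrite(f,cv2.cvtColor(d["frame"],cv2.COLOR_RGB2BGR)); np.savez(f+'.npz',**d); return d
def load(f): return dict(np.load(f+'.npz'))
def crop(f,u0,v0,u1,v1,s,out):
    im=cv2.imread(f)[v0:v1,u0:u1]; cv2.imwrite(out,cv2.resize(im,None,fx=s,fy=s,interpolation=cv2.INTER_CUBIC))
def back(d,u,v,z):
    r=d['R'].T@np.array([(u-d['cx'])/d['fx'],(v-d['cy'])/d['fy'],1]); c=-d['R'].T@d['t']
    return c+r*(z-c[2])/r[2]
def proj(d,X):
    p=d['R']@np.array(X)+d['t']; return np.array([d['fx']*p[0]/p[2]+d['cx'],d['fy']*p[1]/p[2]+d['cy']])
E
python3 - <<'E'
from h import *
for n in('top','side'):
    d=snap(n,f'pics/{n}0.png'); print(n,d['fx'],d['cx'],d['cy'],-d['R'].T@d['t'],d['R'])
s=get_state(); print(s)
E
```

```text
top 439.464352087321 281.70791834456423 208.06730830777477 [0.45126214 0.09800552 1.04744908] [[ 0.02412547 -0.99955661  0.01745144]
 [-0.99086797 -0.02622493 -0.13226078]
 [ 0.1326598  -0.01410122 -0.99106132]]
side 391.7254796112849 281.4539942660139 206.23489543474142 [0.35861708 0.62977473 0.64848394] [[-9.35241633e-01 -3.54008853e-01  9.05675888e-04]
 [-2.49525574e-01  6.57392423e-01 -7.11035998e-01]
 [ 2.51117653e-01 -6.65216457e-01 -7.03155025e-01]]
{'time': 0.1, 'joint_positions': array([-1.33191305,  0.32172216, -0.07009101,  1.45153447,  0.02262038,
        1.37079248, -0.05688316]), 'qd': array([ 0.00029352, -0.00122659,  0.00043709, -0.00320467, -0.00067282,
        0.00018477,  0.00074882]), 'joint_torque': array([-3.62564924e-04, -4.92570877e+01, -4.05866252e-01, -3.13396454e+01,
       -6.41759299e-02,  3.95805726e-02,  6.23122810e-05]), 'position': array([0.14482429, 0.63316444, 0.22159759]), 'tool_rot': array([-3.52252295e-01, -3.12170313e+00,  2.61978339e-03]), 'ft_force': array([0.94464557, 0.15049921, 1.14935119]), 'torque': array([-0.05197217,  0.02687123, -0.00616065]), 'grip_width': 0.9964393621663066}
```

View pics/top0.png

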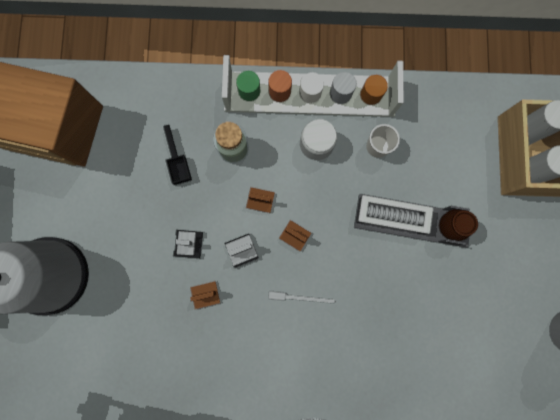

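View pics/side0.png

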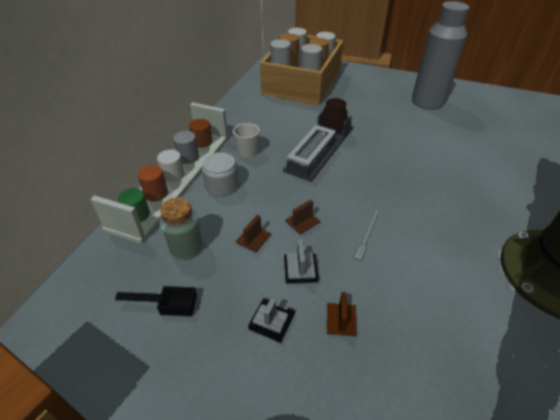

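Run:
```python
from h import *
d=load('pics/top0.png'); s=load('pics/side0.png')
for X in [(0,0,0),(.145,.633,.22)]: print(proj(d,X),proj(s,X))
for u,v in [(188,243),(241,249),(396,215)]: print(back(d,u,v,.02))
crop('pics/top0.png',160,220,270,275,7,'pics/c1.png')
crop('pics/side0.png',240,230,340,345,5,'pics/c2.png')
crop('pics/top0.png',345,185,485,250,5.5,'pics/c3.png')
crop('pics/side0.png',275,90,365,185,6,'pics/c4.png')
```

```text
[312.57063779 471.96371126] [559.82721113 274.39697628]
[-35.18041821 435.16348155] [597.78952925 780.79898553]
[0.50108859 0.29929742 0.02      ]
[0.49024744 0.17575025 0.02      ]
[ 0.57940928 -0.18724869  0.02      ]
```

View pics/c1.png

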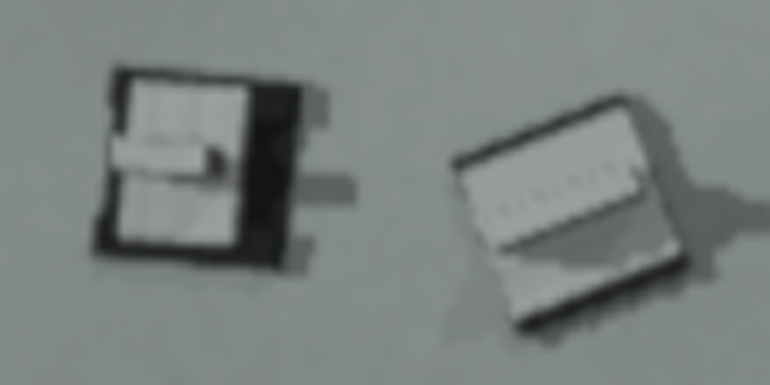

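View pics/c2.png

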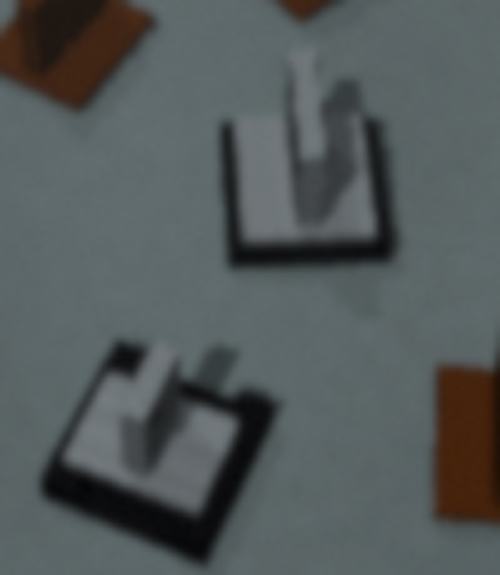

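View pics/c3.png

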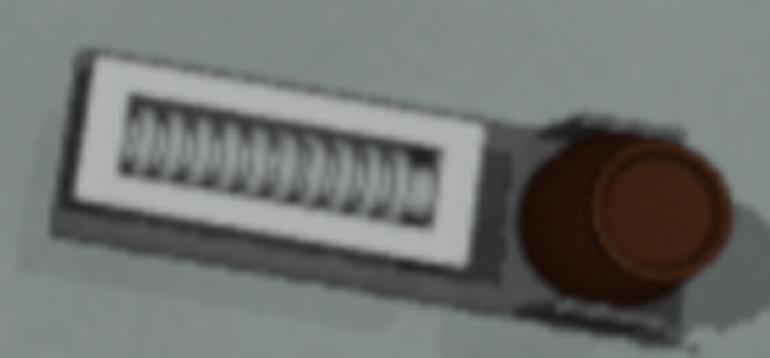

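View pics/c4.png

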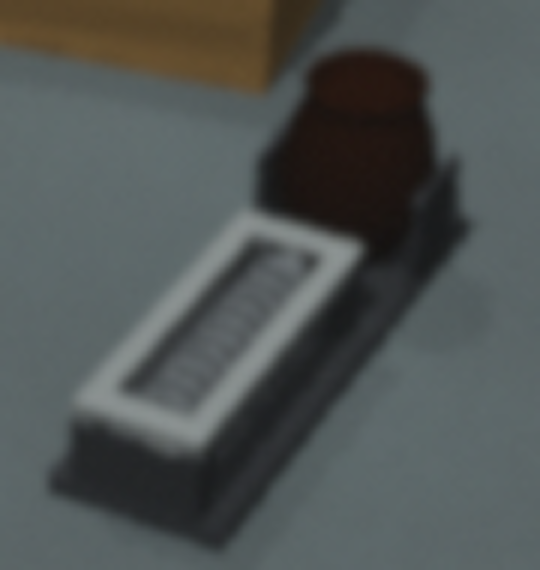

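```bash
cat > fit.py <<'E'
from h import *
from scipy.optimize import least_squares
t=load('pics/top0.png'); s=load('pics/side0.png')
def W(p,l):
    c,n=np.cos(p[2]),np.sin(p[2]); return np.array([p[0]+c*l[0]-n*l[1],p[1]+n*l[0]+c*l[1],l[2]])
def fit(obs,p0,name):
    f=lambda p: np.concatenate([proj(d,W(p,l))-px for d,l,px in obs])
    r=least_squares(f,p0,loss='soft_l1'); print(name,r.x.round(4),np.degrees(r.x[2]).round(2)); print(f(r.x).reshape(-1,2).round(1).tolist()); return r.x
T=lambda k,o,u,v:(np.array([u,v])/k+np.array(o)-0.5+0.5/k)
a=lambda u,v:T(7,(160,220),u,v); b=lambda u,v:T(5,(240,230),u,v)
c=lambda u,v:T(5.5,(345,185),u,v); e=lambda u,v:T(6,(275,90),u,v)
# leaf, y axis toward image left(+y world) ; +x up
L=[(t,(.026,.03,.018),a(458,170)),(t,(.026,-.03,.018),a(627,108)),(t,(-.026,-.03,.018),a(685,255)),(t,(-.026,.03,.018),a(518,318))]
Ls=[(s,(-.026,.03,.018),b(380,240)),(s,(.026,.03,.018),b(237,243)),
 (s,(.005,.026,.064),b(302,157)),(s,(-.005,.026,.064),b(327,155)),(s,(.005,-.026,.064),b(290,52)),(s,(-.005,-.026,.064),b(316,52))]
p0=[.49,.176,.35]
fit(L,p0,'leaf top'); fit(Ls,p0,'leaf side'); fit(L+Ls,p0,'leaf both')
hl=.081
C=[(t,(.03,hl,.053),c(97,55)),(t,(.03,-hl,.053),c(487,125)),(t,(-.03,-hl,.053),c(470,268)),(t,(-.03,hl,.053),c(75,198))]
Cs=[(s,(.03,hl,.053),e(78,402)),(s,(.03,-hl,.053),e(250,210)),(s,(-.03,-hl,.053),e(362,245)),(s,(-.03,hl,.053),e(205,447))]
p0=[.58,-.187,-.2]
fit(C,p0,'cr top'); fit(Cs,p0,'cr side'); q=fit(C+Cs,p0,'cr both')
print('gourd top', back(t,*c(665,215),.098), W(q,(0,-.142,0)))
for nm,u,v in [('baseL',58,235),('baseBR',690,345),('baseTL',80,50)]:
    X=back(t,*c(u,v),.008); d=X[:2]-q[:2]; cc,n=np.cos(q[2]),np.sin(q[2]); print(nm,cc*d[0]+n*d[1],-n*d[0]+cc*d[1])
E
python3 fit.py
```

```text
leaf top [0.4882 0.1751 0.3964] 22.71
[[0.3, 0.3], [0.2, -0.1], [-0.1, -0.3], [-0.4, 0.1]]
leaf side [0.4898 0.1752 0.4008] 22.96
[[-0.6, -0.5], [1.1, -0.3], [-0.4, 0.4], [0.0, 0.6], [0.1, -0.0], [0.0, -0.2]]
leaf both [0.4892 0.1752 0.3978] 22.79
[[0.3, -0.1], [0.2, -0.6], [-0.1, -0.8], [-0.4, -0.3], [-0.4, -0.4], [1.3, -0.2], [-0.1, 0.5], [0.2, 0.7], [0.4, 0.1], [0.3, -0.1]]
cr top [ 0.5778 -0.1779 -0.1524] -8.73
[[0.8, 0.4], [-0.7, 0.1], [-1.0, -0.3], [0.8, -0.1]]
cr side [ 0.5786 -0.1789 -0.1449] -8.3
[[-0.3, -0.2], [-0.8, 0.2], [0.8, 0.4], [0.3, -0.3]]
cr both [ 0.578  -0.1782 -0.1502] -8.61
[[0.9, 0.3], [-0.5, -0.1], [-0.8, -0.4], [1.0, -0.1], [-0.3, -0.0], [-0.5, 0.4], [1.0, 0.6], [0.2, -0.1]]
gourd top [ 0.55456079 -0.31796802  0.098     ] [ 0.55675441 -0.3186211   0.        ]
baseL -0.0416642715380925 0.08028745709012447
baseBR -0.040870649181294814 -0.19660489557302696
baseTL 0.04023257472861207 0.0830875425684107
```

```bash
cat >> h.py <<'E'
def go(P,yaw=None,st=None):
    """shift in tool axes + rz deg so TCP at P, tool y-axis along world yaw (deg, mod 180) tool down"""
    st=st or get_state(); R=Rn.from_rotvec(st['tool_rot']).as_matrix()
    d=R.T@(np.array(P)-st['position']); r=np.zeros(3)
    if yaw is not None:
        best=None
        for k in(0,180):
            a=np.radians(yaw+k); y=np.array([np.cos(a),np.sin(a),0]); z=np.array([0,0,-1.]); x=np.cross(y,z)
            q=Rn.from_matrix(R.T@np.stack([x,y,z],1)).as_rotvec(degrees=True)
            if best is None or np.linalg.norm(q)<np.linalg.norm(best): best=q
        r=best
    return d.round(4),r.round(2)
E
python3 - <<'E'
from h import *
s=get_state(); print(Rn.from_rotvec(s['tool_rot']).as_matrix().round(3))
print(go((.33,.36,.2),22.8)); print(go((.489,.175,.15),22.8))
d=load('pics/top0.png'); print(back(d,45,275,.0),back(d,0,278,.25))
E
```

```text
[[-0.975  0.223 -0.   ]
 [ 0.223  0.975 -0.002]
 [-0.    -0.002 -1.   ]]
(array([-0.2414, -0.225 ,  0.022 ]), array([-9.000e-02,  5.000e-02,  5.432e+01]))
(array([-0.4376, -0.3698,  0.0723]), array([-9.000e-02,  5.000e-02,  5.432e+01]))
[0.41919105 0.6319843  0.        ] [0.41971337 0.58309116 0.25      ]
```

Request:
play_rows(
  series=[50,-0.241,-0.225,0.022,0,0,54.3,50,-0.241,-0.225,0.022,0,0,54.3,50,-0.241,-0.225,0.022,0,0,54.3,50,-0.241,-0.225,0.022,0,0,54.3,50,-0.241,-0.225,0.022,0,0,54.3,50,-0.241,-0.225,0.022,0,0,54.3,50,-0.241,-0.225,0.022,0,0,54.3,50,-0.4376,-0.3698,0.072,0,0,54.3,50,-0.4376,-0.3698,0.072,0,0,54.3,50,-0.4376,-0.3698,0.072,0,0,54.3],
  force=25,
)

```text
time: 0.93
position: [0.3874, 0.2964, 0.18]
tool_rot: [-1.738, -2.617, -0.001]
ft_force: [1.2, 0.5, -0.8]
grip_width: 0.51
```

Run:
```python
from h import *
print(go((.489,.1752,.12),22.8))
```

```text
(array([-0.1511,  0.0466,  0.0599]), array([ 0.02, -0.03,  0.02]))
```

Request:
play_rows(
  series=[50,-0.151,0.047,0.06,0,0,0,50,-0.151,0.047,0.06,0,0,0,50,-0.151,0.047,0.06,0,0,0,50,-0.151,0.047,0.06,0,0,0,50,-0.151,0.047,0.06,0,0,0,50,-0.151,0.047,0.06,0,0,0],
)

```text
time: 1.43
position: [0.489, 0.1741, 0.119]
tool_rot: [-1.746, -2.611, 0.005]
ft_force: [-1.2, 1.6, -0.1]
grip_width: 0.499
```

Run:
```python
from h import *
s=get_state();print(s['position'],s['ft_force'],s['joint_positions'].round(2))
print(go((.4890,.1752,.030),22.8))
d=snap('side','pics/s1.png'); crop('pics/s1.png',220,160,380,320,4,'pics/s1c.png')
```

```text
[0.48901142 0.1741183  0.11896826] [-1.18021832  1.61567666 -0.05273787] [-0.81  0.13  0.44  1.92 -0.06  1.12  0.05]
(array([0.0011, 0.0006, 0.089 ]), array([-0.15,  0.07, -0.32]))
```

View pics/s1c.png

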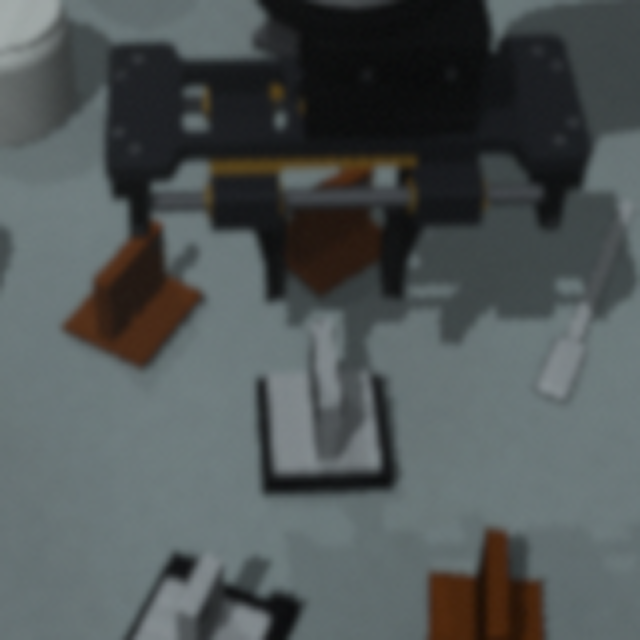

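Request:
play_rows(
  series=[50,0.001,0.0005,0.035,0,0,0,50,0.001,0.0005,0.065,0,0,0,50,0.001,0.0005,0.089,0,0,0,50,0.001,0.0005,0.089,0,0,0,0,0.001,0.0005,0.089,0,0,0,0,0.001,0.0005,0.089,0,0,0,0,0.001,0.0005,0.089,0,0,0,0,0.001,0.0005,0.089,0,0,0,0,0.001,0.0005,0.089,0,0,0],
  force=25,
)

```text
time: 2.23
position: [0.4896, 0.1791, 0.0327]
tool_rot: [1.737, 2.616, 0.004]
ft_force: [1.1, -0.2, -0.5]
grip_width: 0.207
```

Run:
```python
from h import *
s=get_state();print(s['position'],s['ft_force'],s['grip_width'],s['torque'])
d=snap('side','pics/s2.png'); crop('pics/s2.png',220,160,380,320,4,'pics/s2c.png')
```

```text
[0.48961282 0.17906898 0.03269914] [ 1.0685242  -0.23072971 -0.5063672 ] 0.2070174212406794 [-0.06693921 -0.01940934 -0.00647574]
```

View pics/s2c.png

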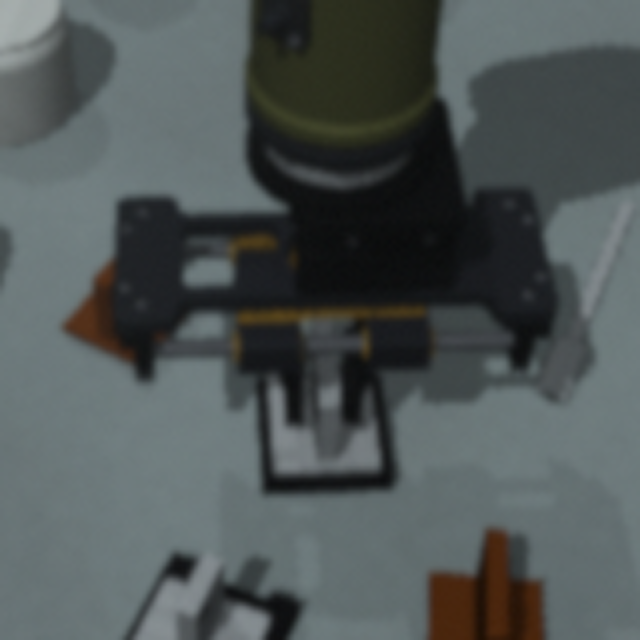

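Request:
play_rows(
  series=[0,0,0,0,0,0,0,0,0,0,0,0,0,0,0,0,0,0,0,0,0,0,0,0,0,0,0,0],
  force=25,
)

```text
time: 2.62
position: [0.4891, 0.1787, 0.0321]
tool_rot: [1.738, 2.617, 0.002]
ft_force: [-0.8, -0.1, 6.7]
grip_width: 0.115
```

Run:
```python
from h import *
for i in range(3):
    s=get_state();print(s['time'],s['position'],s['ft_force'],s['grip_width'],s['torque'],s['qd'].round(3)); get_image('top')
```

```text
2.6167 [0.4891195  0.17871089 0.03207996] [-0.84457387 -0.1046147   6.71733572] 0.11548945971067266 [-0.14573506  0.36063498  0.04466555] [-0.001 -0.    -0.002 -0.001 -0.     0.002 -0.   ]
2.6667 [0.48913357 0.17871944 0.03205813] [-1.69423847 -0.1918028   6.74374486] 0.10815753400619754 [-0.10851519  0.3758575  -0.02186837] [ 0.     0.001 -0.001 -0.     0.     0.003 -0.001]
2.7167 [0.48912234 0.17871563 0.0320712 ] [-2.03581479  0.07080906  6.79857365] 0.1124426484888961 [-0.1097238   0.32696168 -0.02698642] [ 0.001 -0.001 -0.002 -0.001  0.     0.002  0.   ]
```

Request:
play_rows(
  series=[0,0,0,-0.02,0,0,0,0,0,0,-0.05,0,0,0,0,0,0,-0.09,0,0,0,0,0,0,-0.12,0,0,0,0,0,0,-0.12,0,0,0,0,0,0,-0.12,0,0,0,0,0,0,-0.12,0,0,0],
  force=30,
)

```text
time: 3.35
position: [0.488, 0.1782, 0.1503]
tool_rot: [-1.738, -2.616, 0.002]
ft_force: [-0.2, -0.0, -0.6]
grip_width: 0.113
```

Run:
```python
from h import *
s=get_state();print(s['position'],s['ft_force'],s['grip_width'],s['torque'])
d=snap('side','pics/s3.png'); crop('pics/s3.png',200,50,400,320,2.2,'pics/s3c.png')
print(Rn.from_rotvec(s['tool_rot']).as_matrix().round(4))
print(go((.578,-.178,.152),-8.6))
```

```text
[0.48796417 0.17817799 0.15031763] [-0.16305113 -0.01515732 -0.59373544] 0.11276874902515496 [-0.0847295   0.01137755 -0.0062286 ]
[[-3.878e-01  9.217e-01 -1.400e-03]
 [ 9.217e-01  3.878e-01 -5.000e-04]
 [ 1.000e-04 -1.500e-03 -1.000e+00]]
(array([-0.3632, -0.0547, -0.0021]), array([-0.16,  0.06, 31.42]))
```

View pics/s3c.png

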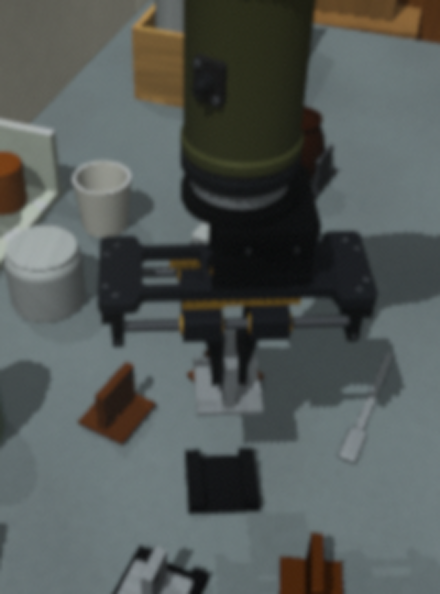

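Run:
```python
from h import *
from scipy.optimize import curve_fit
q=(.578,-.1782,-.1502)
c,n=np.cos(q[2]),np.sin(q[2])
for f in('top0','side0'):
    d=load(f'pics/{f}.png'); g=d['frame'].astype(float).mean(2)
    ys=np.arange(-60,70,1.)
    for z,xs in((.052,(-4,-2,0,2,4)),):
        pr=[]
        for y in ys:
            v=[]
            for x in xs:
                zz=.036+np.sqrt(.016**2-(x/1e3)**2)
                X=(q[0]+c*x/1e3-n*y/1e3,q[1]+n*x/1e3+c*y/1e3,zz)
                u=proj(d,X); v.append(cv2.remap(g.astype(np.float32),np.float32([[u[0]]]),np.float32([[u[1]]]),cv2.INTER_CUBIC)[0,0])
            pr.append(np.mean(v))
        pr=np.array(pr); print(f,[(int(y),int(p)) for y,p in zip(ys,pr)][::2])
        for lo,hi in((-36,36),(-45,0),(0,45)):
            m=(ys>=lo)&(ys<=hi)
            F=lambda y,a,b,ph,k,e:a+k*y+e*y*y+b*np.cos(2*np.pi*(y-ph)/12)
            best=min((curve_fit(F,ys[m],pr[m],p0=[100,20,p,0,0]) for p in(0,4,8)),key=lambda r:np.sum((F(ys[m],*r[0])-pr[m])**2))[0]
            print(lo,hi,'amp',best[1].round(1),'bright phase',(best[2]+(6 if best[1]<0 else 0))%12)
```

```text
top0 [(-60, 146), (-58, 145), (-56, 138), (-54, 126), (-52, 140), (-50, 146), (-48, 128), (-46, 119), (-44, 132), (-42, 125), (-40, 142), (-38, 144), (-36, 126), (-34, 122), (-32, 128), (-30, 123), (-28, 142), (-26, 143), (-24, 126), (-22, 122), (-20, 123), (-18, 124), (-16, 141), (-14, 144), (-12, 128), (-10, 117), (-8, 113), (-6, 121), (-4, 140), (-2, 146), (0, 134), (2, 124), (4, 127), (6, 125), (8, 139), (10, 147), (12, 133), (14, 123), (16, 133), (18, 125), (20, 141), (22, 147), (24, 133), (26, 124), (28, 132), (30, 125), (32, 143), (34, 146), (36, 129), (38, 126), (40, 131), (42, 125), (44, 143), (46, 144), (48, 128), (50, 130), (52, 129), (54, 124), (56, 143), (58, 144), (60, 131), (62, 129), (64, 122), (66, 125), (68, 153)]
-36 36 amp -11.0 bright phase 9.35223112017026
-45 0 amp 12.2 bright phase 9.333468094291685
0 45 amp 9.4 bright phase 9.427094490995817
side0 [(-60, 97), (-58, 99), (-56, 101), (-54, 102), (-52, 100), (-50, 97), (-48, 93), (-46, 90), (-44, 90), (-42, 92), (-40, 94), (-38, 95), (-36, 94), (-34, 92), (-32, 91), (-30, 92), (-28, 92), (-26, 91), (-24, 89), (-22, 88), (-20, 90), (-18, 93), (-16, 94), (-14, 94), (-12, 92), (-10, 91), (-8, 92), (-6, 95), (-4, 96), (-2, 96), (0, 95), (2, 94), (4, 94), (6, 95), (8, 97), (10, 96), (12, 94), (14, 93), (16, 93), (18, 94), (20, 94), (22, 93), (24, 91), (26, 90), (28, 92), (30, 95), (32, 96), (34, 96), (36, 93), (38, 92), (40, 92), (42, 95), (44, 97), (46, 96), (48, 93), (50, 92), (52, 92), (54, 94), (56, 96), (58, 96), (60, 96), (62, 101), (64, 110), (66, 121), (68, 131)]
-36 36 amp 1.6 bright phase 8.249656683876252
-45 0 amp -1.7 bright phase 8.63019296893794
0 45 amp -2.0 bright phase 8.241513126831588
```

Run:
```python
from h import *
crop('pics/top0.png',360,192,440,240,9,'pics/c5.png')
```

```text
(no output)
```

View pics/c5.png

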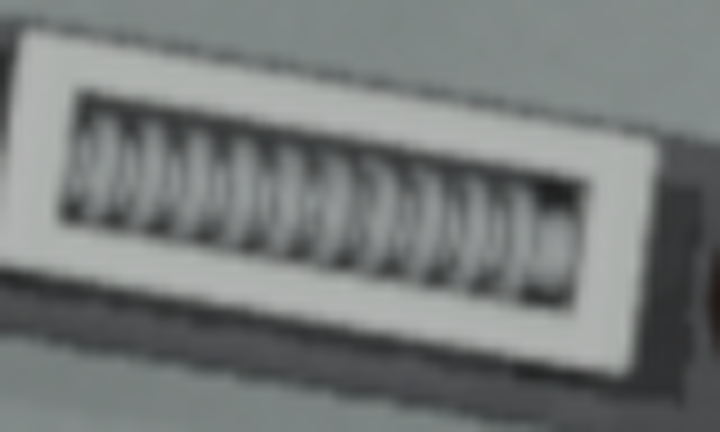

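Request:
play_rows(
  series=[0,-0.03,-0.005,0,0,0,3,0,-0.07,-0.011,0,0,0,7,0,-0.11,-0.017,0,0,0,11,0,-0.15,-0.023,0,0,0,15,0,-0.19,-0.029,0,0,0,19,0,-0.23,-0.035,0,0,0,23,0,-0.27,-0.041,0,0,0,27,0,-0.31,-0.047,0,0,0,31.4,0,-0.345,-0.052,0,0,0,31.4,0,-0.363,-0.0547,0,0,0,31.4],
)

```text
time: 4.23
position: [0.5776, -0.1831, 0.1494]
tool_rot: [2.387, 2.042, -0.007]
ft_force: [0.1, -0.8, -0.6]
grip_width: 0.115
```

Request:
play_rows(
  series=[0,0,0,0,0,0,0,0,0,0,0,0,0,0,0,0,0,0,0,0,0,0,0,0,0,0,0,0],
)

```text
time: 4.57
position: [0.5787, -0.1752, 0.1502]
tool_rot: [-2.377, -2.051, 0.001]
ft_force: [0.7, 0.4, -2.0]
grip_width: 0.113
```

Run:
```python
from h import *
s=get_state();print(s['time'],s['position'],s['ft_force'],s['grip_width'],s['torque'])
print(go((.5781,-.1777,.100),-8.6))
d=snap('side','pics/s4.png'); crop('pics/s4.png',260,50,380,200,4,'pics/s4c.png')
d=snap('top','pics/t4.png'); crop('pics/t4.png',330,150,490,270,5,'pics/t4c.png')
```

```text
4.5667 [ 0.5787456  -0.17516839  0.15021667] [ 0.71212137  0.44070905 -2.00241154] 0.11279714671920522 [-0.0415113   0.09485076 -0.01061834]
(array([-0.0027, -0.0002,  0.0502]), array([-0.11, -0.06,  0.16]))
```

View pics/s4c.png

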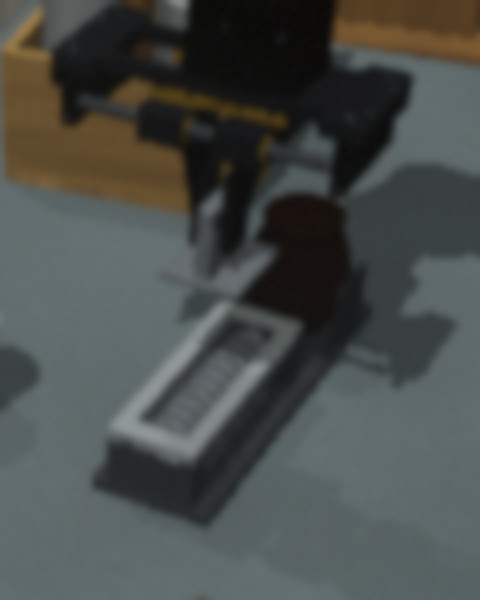

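View pics/t4c.png

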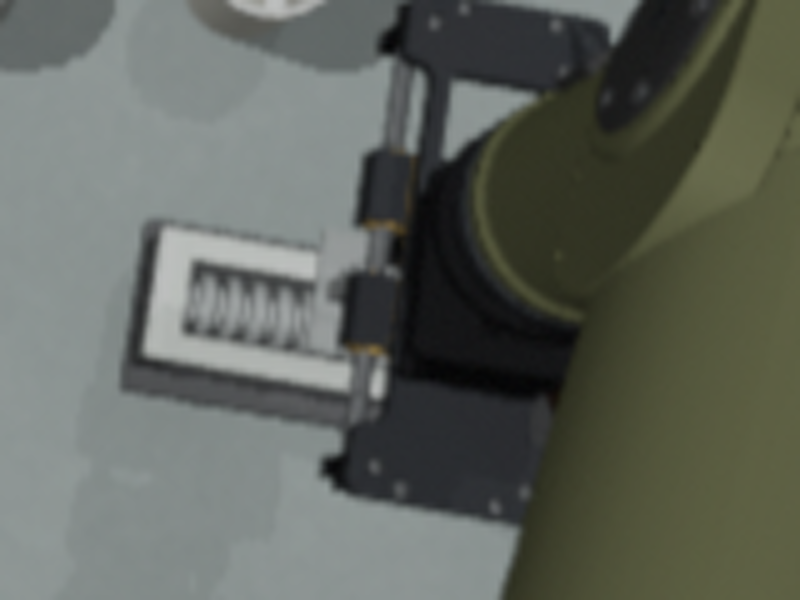

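Request:
play_rows(
  series=[0,-0.0027,0,0.03,0,0,0,0,-0.0027,0,0.055,0,0,0,0,-0.0027,0,0.065,0,0,0,0,-0.0027,0,0.065,0,0,0,0,-0.0027,0,0.065,0,0,0,0,-0.0027,0,0.065,0,0,0],
)

```text
time: 5.17
position: [0.5798, -0.1801, 0.0878]
tool_rot: [2.379, 2.049, 0.003]
ft_force: [-1.1, 0.5, -0.3]
grip_width: 0.113
```

Run:
```python
from h import *
s=get_state();print(s['time'],s['position'],s['ft_force'],s['grip_width'],s['torque'])
print(Rn.from_rotvec(s['tool_rot']).as_matrix().round(4))
d=snap('side','pics/s5.png'); crop('pics/s5.png',270,90,370,190,6,'pics/s5c.png')
d=snap('top','pics/t5.png'); crop('pics/t5.png',350,180,430,240,9,'pics/t5c.png')
```

```text
5.1667 [ 0.57981419 -0.18005005  0.0878348 ] [-1.12352649  0.50323997 -0.2807152 ] 0.11315636303315701 [-0.09907133  0.09003959  0.00607762]
[[ 1.487e-01  9.889e-01  2.400e-03]
 [ 9.889e-01 -1.487e-01 -3.000e-04]
 [ 1.000e-04  2.400e-03 -1.000e+00]]
```

View pics/s5c.png

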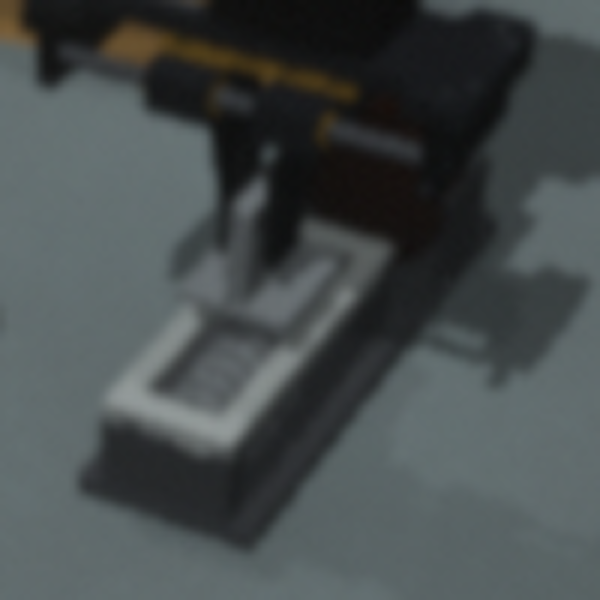

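View pics/t5c.png

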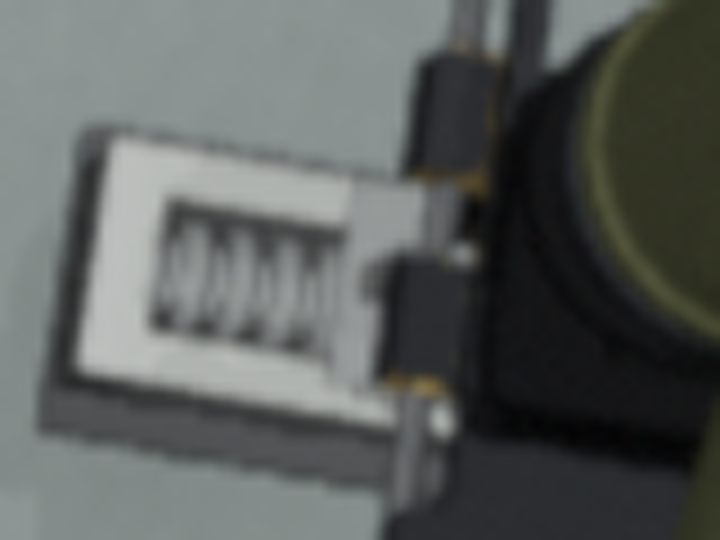

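```bash
cat > f5.py <<'E'
from h import *
q=(.578,-.1782,-.1502); c,n=np.cos(q[2]),np.sin(q[2])
def loc(X): d=np.array(X)[:2]-q[:2]; return (np.array([c*d[0]+n*d[1],-n*d[0]+c*d[1]])*1e3).round(1)
if __name__=='__main__':
    T=lambda k,o,u,v:(np.array([u,v])/k+np.array(o)-0.5+0.5/k)
    t=load('pics/t5.png'); s=load('pics/s5.png')
    print('tcp',loc((.5798,-.18005)))
    for u,v in((352,178),(325,385),(338,290)): print('top',loc(back(t,*T(9,(350,180),u,v),.074)))
    for u,v in((180,293),(290,342)): print('side',loc(back(s,*T(6,(270,90),u,v),.074)))
E
python3 f5.py
```

```text
tcp [ 2.1 -1.6]
top [26.1 26.4]
top [-26.6  25.6]
top [-2.5 25.8]
side [25.9 24.3]
side [-29.5  32.9]
```

Request:
play_rows(
  series=[0,0.0013,0,0.004,0,0,0,0,0.0013,0,0.008,0,0,0,0,0.0013,0,0.01,0,0,0,0,0.0013,0,0.01,0,0,0,0,0.0013,0,0.01,0,0,0],
)

```text
time: 5.68
position: [0.5787, -0.1787, 0.076]
tool_rot: [-2.381, -2.049, 0.0]
ft_force: [0.2, -0.4, -2.4]
grip_width: 0.115
```

Run:
```python
from h import *; from f5 import loc
s=get_state();print(s['time'],s['position'],loc(s['position']),s['ft_force'],s['torque'])
```

```text
5.6833 [ 0.5786742  -0.17871219  0.0760238 ] [ 0.7 -0.4] [ 0.16748575 -0.35149282 -2.35730316] [-0.16216907  0.05415146  0.03826558]
```

Tooth tips now about 1 mm above crest level; descend in small steps.

Request:
play_rows(
  series=[0,0,0,0.001,0,0,0,0,0,0,0.001,0,0,0,0,0,0,0.002,0,0,0,0,0,0,0.002,0,0,0],
)

```text
time: 6.02
position: [0.5788, -0.1787, 0.0741]
tool_rot: [-2.381, -2.049, 0.0]
ft_force: [0.1, -0.0, -1.1]
grip_width: 0.111
```

Request:
play_rows(
  series=[0,0,0,0.001,0,0,0,0,0,0,0.001,0,0,0,0,0,0,0.001,0,0,0],
)

```text
time: 6.27
position: [0.5788, -0.1787, 0.0732]
tool_rot: [-2.381, -2.049, -0.0]
ft_force: [0.8, 0.2, -1.2]
grip_width: 0.112
```

Run:
```python
from h import *; from f5 import loc
s=get_state();print(s['time'],s['position'],loc(s['position']),s['ft_force'],s['torque'])
```

```text
6.2667 [ 0.57884296 -0.17871602  0.07322244] [ 0.9 -0.4] [ 0.76476159  0.18360469 -1.18853006] [-0.05554056  0.05592129  0.00248461]
```

Request:
play_rows(
  series=[0,0,0,0.001,0,0,0,0,0,0,0.001,0,0,0,0,0,0,0.001,0,0,0],
)

```text
time: 6.52
position: [0.5788, -0.1787, 0.0722]
tool_rot: [-2.381, -2.049, 0.0]
ft_force: [1.3, -0.2, -0.7]
grip_width: 0.114
```

Request:
play_rows(
  series=[0,0,0,0.001,0,0,0,0,0,0,0.001,0,0,0,0,0,0,0.001,0,0,0],
)

```text
time: 6.77
position: [0.5788, -0.1787, 0.0712]
tool_rot: [-2.381, -2.049, 0.0]
ft_force: [0.3, 0.1, -1.0]
grip_width: 0.113
```

Request:
play_rows(
  series=[0,0,0,0.0005,0,0,0,0,0,0,0.0005,0,0,0,0,0,0,0.0005,0,0,0],
)

```text
time: 7.02
position: [0.5789, -0.1787, 0.0711]
tool_rot: [-2.381, -2.049, -0.0]
ft_force: [-1.4, 1.6, 2.8]
grip_width: 0.112
```

Request:
play_rows(
  series=[0,0,0,0.0005,0,0,0,0,0,0,0.0005,0,0,0,0,0,0,0.0005,0,0,0],
)

```text
time: 7.27
position: [0.5789, -0.1787, 0.0711]
tool_rot: [-2.381, -2.049, -0.001]
ft_force: [-3.1, 1.5, 6.4]
grip_width: 0.112
```

Run:
```python
from h import *; from f5 import loc
s=get_state();print(s['time'],s['position'],loc(s['position']),s['ft_force'],s['torque'])
d=snap('side','pics/s6.png'); crop('pics/s6.png',270,90,370,190,6,'pics/s6c.png')
```

```text
7.2667 [ 0.57892409 -0.17870697  0.07111905] [ 1.  -0.4] [-3.06871534  1.49630676  6.35912473] [0.15055383 0.67163105 0.02908623]
```

View pics/s6c.png

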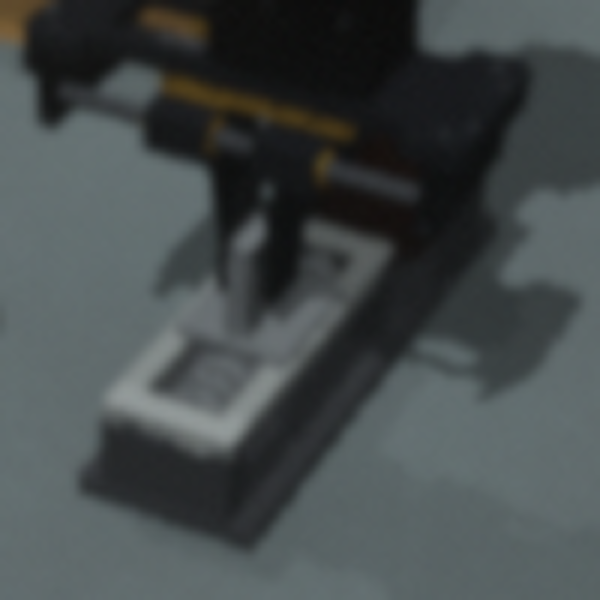

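Request:
play_rows(
  series=[0,0,0,0.0005,0,0,0,0,0,0,0.0005,0,0,0,0,0,0,0.0005,0,0,0,0,0,0,0.0005,0,0,0],
)

```text
time: 7.65
position: [0.5789, -0.1787, 0.0711]
tool_rot: [-2.381, -2.049, -0.001]
ft_force: [-4.0, 1.5, 9.3]
grip_width: 0.114
```

Run:
```python
from h import *; from f5 import loc
s=get_state();print(s['time'],s['position'],loc(s['position']),s['ft_force'],s['torque'])
print(Rn.from_rotvec(s['tool_rot']).as_matrix().round(4))
```

```text
7.65 [ 0.5788967  -0.17873267  0.07109859] [ 1.  -0.4] [-3.9664307   1.5444596   9.26444017] [ 0.26897579  0.97479377 -0.01147953]
[[ 1.492e-01  9.888e-01  2.000e-04]
 [ 9.888e-01 -1.492e-01  9.000e-04]
 [ 9.000e-04  0.000e+00 -1.000e+00]]
```

Request:
play_rows(
  series=[0,0,0,0,0,0,0,0,0,0,0.0002,0,0,0,0,0,0,-0.0008,0,0,0,0,0,0,-0.0008,0,0,0,30,0,0,-0.0008,0,0,0,40,0,0,-0.0008,0,0,0,50,0,0,-0.0008,0,0,0,50,0,0,-0.0008,0,0,0,50,0,0,-0.0008,0,0,0],
)

```text
time: 8.4
position: [0.5788, -0.1787, 0.0703]
tool_rot: [-2.381, -2.049, 0.0]
ft_force: [0.3, 0.4, 0.0]
grip_width: 0.406
```

Request:
play_rows(
  series=[50,0,0,-0.02,0,0,0,50,0,0,-0.05,0,0,0,50,0,0,-0.08,0,0,0,0,0,0,-0.08,0,0,0,0,0,0,-0.08,0,0,0],
)

```text
time: 8.82
position: [0.5802, -0.1792, 0.1525]
tool_rot: [2.379, 2.047, 0.005]
ft_force: [0.2, 0.1, -0.8]
grip_width: 0.418
```

Run:
```python
from h import *; from f5 import loc
s=get_state();print(s['time'],s['position'],loc(s['position']),s['ft_force'],s['grip_width'])
d=snap('side','pics/s7.png'); crop('pics/s7.png',270,90,370,190,6,'pics/s7c.png')
d=snap('top','pics/t7.png'); crop('pics/t7.png',350,180,430,240,9,'pics/t7c.png')
```

```text
8.8167 [ 0.58022569 -0.17924665  0.15254336] [ 2.4 -0.7] [ 0.21953958  0.11350097 -0.81889877] 0.4183517172338197
```

View pics/s7c.png

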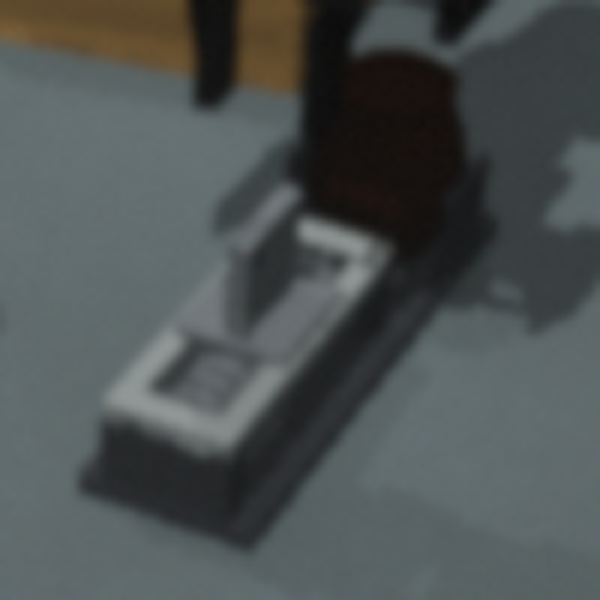

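View pics/t7c.png

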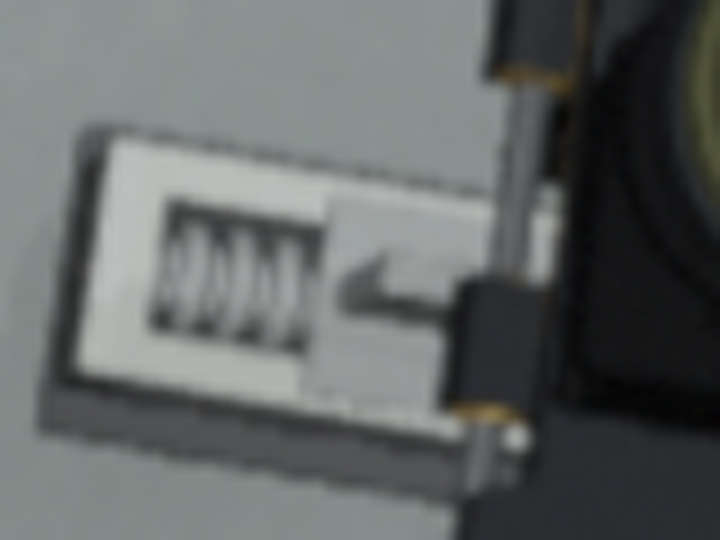

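Request:
play_rows(
  series=[0,0,0,0,0,0,0,0,0,0,0,0,0,0,0,0,0,0,0,0,0,0,0,0,0,0,0,0,0,0,0,0,0,0,0,0,0,0,0,0,0,0,0,0,0,0,0,0,0],
)

```text
time: 9.5
position: [0.5789, -0.1788, 0.1505]
tool_rot: [-2.381, -2.049, 0.0]
ft_force: [0.3, -0.5, -0.6]
grip_width: 0.007
```

Run:
```python
from h import *; from f5 import loc
s=get_state();print(s['time'],s['position'],loc(s['position']),s['ft_force'],s['grip_width'])
t=load('pics/t7.png'); T=lambda k,o,u,v:(np.array([u,v])/k+np.array(o)-0.5+0.5/k)
for u,v in((329,197),(303,388)): print(loc(back(t,*T(9,(350,180),u,v),.057)))
```

```text
9.5 [ 0.57886703 -0.17876716  0.15049855] [ 0.9 -0.4] [ 0.33387646 -0.53709378 -0.61988998] 0.00714800744137387
[23.6 27.5]
[-25.9  27. ]
```

Request:
play_rows(
  series=[0,0,0,0.02,0,0,0,0,0,0,0.038,0,0,0,0,0,0,0.044,0,0,0,0,0,0,0.044,0,0,0,0,0,0,0.046,0,0,0,0,0,0,0.047,0,0,0,0,0,0,0.0475,0,0,0,0,0,0,0.0475,0,0,0],
)

```text
time: 10.17
position: [0.5793, -0.1789, 0.1038]
tool_rot: [2.381, 2.049, 0.001]
ft_force: [0.3, 0.2, 0.0]
grip_width: 0.005
```

Request:
play_rows(
  series=[0,0,0,0.0007,0,0,0,0,0,0,0.0007,0,0,0,0,0,0,0.0007,0,0,0],
)

```text
time: 10.42
position: [0.5794, -0.1789, 0.1035]
tool_rot: [2.381, 2.049, 0.002]
ft_force: [-1.1, 0.2, 6.2]
grip_width: 0.007
```

Request:
play_rows(
  series=[0,0,0,0.0004,0,0,0,0,0,0,0.0004,0,0,0,0,0,0,0.0004,0,0,0,0,0,0,0.0004,0,0,0],
)

```text
time: 10.75
position: [0.5794, -0.1789, 0.1035]
tool_rot: [2.381, 2.049, 0.002]
ft_force: [-1.9, 0.9, 7.3]
grip_width: 0.004
```

Request:
play_rows(
  series=[0,0,0,0.0005,0,0,0,0,0,0,0.0005,0,0,0,0,0,0,0.0005,0,0,0,0,0,0,0.0005,0,0,0],
)

```text
time: 11.08
position: [0.5794, -0.1789, 0.1035]
tool_rot: [2.381, 2.049, 0.003]
ft_force: [-3.3, 1.8, 10.9]
grip_width: 0.004
```

Request:
play_rows(
  series=[0,0,0,-0.003,0,0,0,0,0,0,-0.02,0,0,0,0,0,0,-0.06,0,0,0,0,0,0,-0.1,0,0,0,0,0.03,0,-0.13,0,0,0,0,0.07,0,-0.13,0,0,0,0,0.11,0,-0.13,0,0,0,0,0.15,0,-0.13,0,0,0,0,0.15,0,-0.13,0,0,0,0,0.15,0,-0.13,0,0,0],
)

```text
time: 11.92
position: [0.6015, -0.0263, 0.2309]
tool_rot: [-2.374, -2.057, -0.0]
ft_force: [-0.8, -1.8, 0.1]
grip_width: 0.007
```

Request:
play_rows(
  series=[0,0,0,0,0,0,0,0,0,0,0,0,0,0,0,0,0,0,0,0,0],
)

```text
time: 12.17
position: [0.601, -0.0326, 0.2316]
tool_rot: [2.384, 2.045, -0.0]
ft_force: [-0.9, 0.3, -0.2]
grip_width: 0.005
```

Run:
```python
from h import *; from f5 import loc
s=get_state();print(s['time'],s['position'],s['ft_force'],s['qd'].round(3))
d=snap('side','pics/s8.png'); crop('pics/s8.png',250,90,370,190,6,'pics/s8c.png')
d=snap('top','pics/t8.png'); crop('pics/t8.png',345,180,485,250,5.5,'pics/t8c.png')
```

```text
12.1667 [ 0.6010087  -0.03261275  0.23155939] [-0.85371781  0.27909641 -0.19182865] [ 0.003 -0.002 -0.004 -0.001 -0.003 -0.001 -0.   ]
```

View pics/s8c.png

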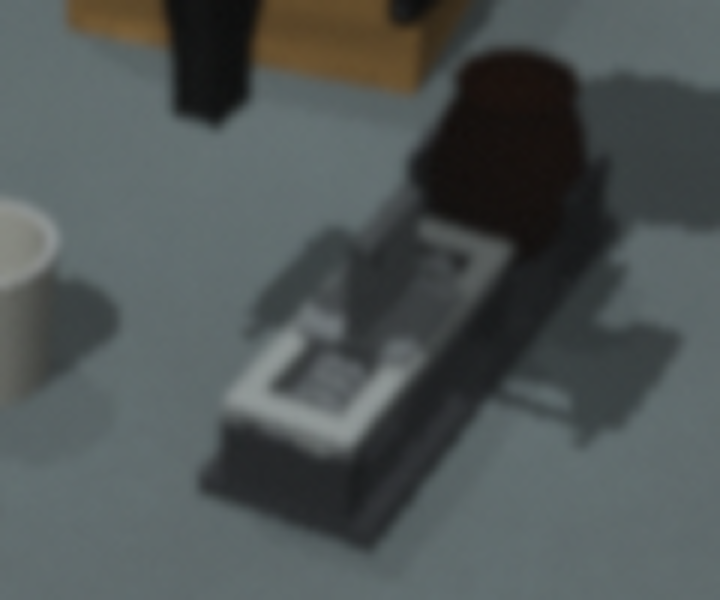

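View pics/t8c.png

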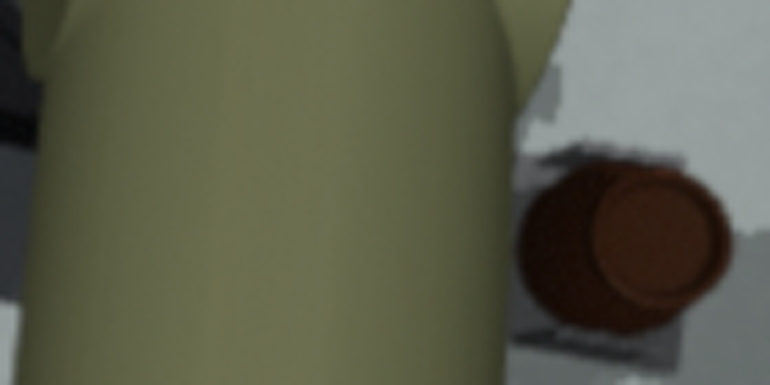

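View pics/t8.png

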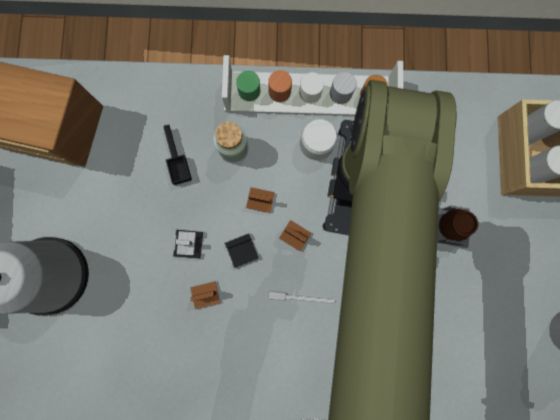

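```bash
python3 -c "
from bench import *
print(close_job())"
```

```text
the job is handed in; nothing more can be done
None
```

The coarse leaf is sitting in the clamp screw's thread near the middle, with its flange flush on both rails, and the arm is clear of it. I handed the job in at about 12 s of the 45 s allowed; it reports no verdict.

- **Seating:** I lined the teeth up from the camera view of the ridges. They went into the grooves on the first slow descent without touching a crest, so I did not need to feel along the screw. First contact came at the height worked out for a flush flange. By the pictures, the leaf's centre is about 1 mm off the screw axis and 3 mm from the middle of the screw.
- **Press check:** I pressed with about 9 N while still holding the leaf. After letting go, I pressed again with shut fingers on top of the web. That reached about 11 N and the height did not change; it touched 0.5 mm above the calculated flush height, where teeth on the crests would have been 4 mm higher.
- **Sideways force:** Both presses also showed 3–4 N of sideways force, which I did not look into further.
- **Last look:** The side picture shows the leaf seated, though the arm's shadow falls on it. The top view was blocked by the arm, so it could not confirm this. The fine leaf, jar, tin, scoop and bombilla look unmoved in the top view. The cup is hidden there; it appears only in part, upright, in the last side picture, and I did not measure its position.

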